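Clamp the flavouring jug and open its push-and-turn cap

ROBOT

A 6-joint arm with a two-finger parallel gripper is mounted at the origin on the work surface. World frame = base frame: x ahead of the robot, y to its left, z up, the work surface at z = 0. Lengths are in mm, angles in rad, forces in N, time in s.
With the tool pointing down it reaches from about 300 to 875 mm from the base axis. Payload 4.2 kg.
Tool frame: the origin (TCP) lies on the centre line of the jaws, within the pads' length; the fingertips stand robot.tip_extent ahead of it and the grasp point (between the pads) lies 8 mm behind it (robot.tip_extent is the distance from the TCP to the fingertips, in mm); z points along the fingers, y is the direction in which the jaws open and shut (so a half turn about z gives the same grasp; the last joint's range is limited). The gripper opens to 85 mm and grips with 20 to 120 N. Pads are 22 mm wide; open, the fingers measure 114 mm over their backs; the gripper's body (76 mm by 85 mm) begins 54 mm behind the grasp point. The pads swing forward as they close: fully open they stand 13 mm farther back than shut.
Start: joints at [1.153, 0.32, 1.565, -0, 1.257, -0.02], TCP at [222.753, 530.115, 242.338] pointing down, gripper open.
Joint ranges: [-3.11, 3.11], [-0.84, 2.01], [0.21, 2.61], [-1.34, 4.49], [0.05, 2.63], [-2.56, 2.56]. Speed limits (rad/s): [2.57, 2.57, 3.14, 3.14, 3.14, 3.14].

INTERFACE

Orientations are given as a unit quaternion [x, y, z, w].
In Python, from workcell import robot gives the robot as it stands.
- The arm moves only by the tool play_rows, never from a script. Its arguments are lists of equal length, an entry for each row: "fingers": the gripper's target within -1 to 1 (fully open at 1, half-way at 0, shut at -1); "offset": the shift along the tool's x, y, z normalised to -1 to 1, where 1 is 30 mm, a list of three; "roll": the turn about the tool's z normalised to -1 to 1, where 1 is 90 degrees. A call has 1 to 20 rows; each row shifts and turns the commanded pose from where the row before left it, along the tool's axes as they then stand; what a row does not reach is not made up. A row lasts 1/12 s, in which the tool goes at most 41.7 mm and 7.16 degrees, less where a joint would pass 70% of its speed; a pose out of reach is approached as far as the arm can. A call with a number of a shift or a turn outside -1 to 1 is refused whole. A call with a gripper value outside its range is refused whole. The fingers move at their own pace and stop on an object; "squeeze" is the grip in N (left out, the last holds). Time passes only in rows, so rows that do not move let the fingers close. It gives the time, the measured TCP pose, the force and the opening at its end, in the units of the state.
- robot.observe(): the state, without advancing time (a new reading comes with each control period).
- robot.capture(name): name is "scene" or "side" or "wrist"; returns a dict with "img" (400x640x3 uint8, blue, green, red), "intrinsics" (3x3 intrinsics, pixels), "eye" and "rotation" of the camera in the world. Camera axes: x right, y down, z forward; pixel columns grow to the right and rows downward; lengths in mm; the calibration is good to about 2 mm. The wrist camera is an equidistant fisheye: a pixel r from the principal point sees the ray r / f radians off the axis. A picture is of the moment at which its call begins. There is no depth.
- robot.sign_off(): hands the job in, once; it reports no verdict.
Trained networks look in a picture, given as the dict that the camera call returned (one of the last four; its "shot" number tells which), for a name from the list of things; names that differ only in an ending like _2 or _b are one class to them, and where a whole thing is asked for, a point or a joint stands for the part that bears it (a point fixed in the world has none). Each returns a list of dicts, best first, with "score" (0 to 1); they miss things now and then, are a little off and sometimes report something else, mostly with a low value. They report only what shows in the picture. A call takes as long as a camera call.
- robot.spot_in(picture, thing): "at" ([column, row] in pixels, amid what is visible of it).
The state is a dict: "time_s": time; "joint_positions": joint angles; "qvel": joint speeds; "tau": joint torques, N m; "tcp_pos": TCP position; "tool_rot": TCP orientation; "ft_force": force on the tool from outside, world axes, zero at the start; "ft_torque": the same for the moment, N m; "opening": opening from 0.0 (shut) to 1.0 (fully open).
Only numpy, scipy, OpenCV 4.12 (cv2) and the standard library are available. Lean on these libraries where they do the work, as an engineer would, in place of code of your own. Each camera call takes 0.05 s, during which the arm holds its last target.

TASK

Swing the red-barred toggle arm of the wooden holder over centre so that it snaps down and clamps the jug of cake flavouring. Then press the jug's blue safety cap down, turn it anticlockwise (seen from above) while it is down until it is free, and lift it off, with the jug left clamped in its holder and the other things on the bench left where they are. Finish holding the cap still and upright in the gripper, well clear above the jug's neck (a good 4 cm higher than where it sat); do not put it down.

Things in the scene. Friction and masses are not known exactly. Their poses are not given: they have to be found in the camera images.
- fixture: Wooden jug holder, fixed to the bench: base 250 x 110 x 10 mm with a low-walled nest (walls to 32 mm high) in which the jug stands. Origin on the bench under the middle of the nest; x runs along the jug towards its neck, z up. A steel post at x = -115 mm (34 x 40 mm, 122 mm high) carries the toggle arm.
- clamp_arm (a joint): Toggle arm of the holder, rad: 0 = open, leaning 0.33 rad back beyond upright, where it starts against its stop; 1.9 = level, shut on the jug's shoulder (rests within 0.05 of it). It swings in the holder's x-z plane towards +x. A spring holds it open before the dead centre at 0.65 rad and snaps it shut past that; it takes about 10 N at the red bar to push it there.
- clamp_pivot (a point): The toggle arm's hinge axis, 114 mm above the bench, on the post; axes as the holder's (x towards the jug's neck, y along the hinge axis, z up).
- clamp_bar (a point): Middle of the red cross bar at the end of the toggle arm, 85 mm from the pivot: round, 14 mm thick, 60 mm long along the hinge axis; its x axis points outward along the arm. The arm is a flat steel bar 14 mm wide (along the hinge axis), 10 mm thick; a rubber pad under it, 60 mm from the pivot, bears on the jug.
- jug: Cream plastic jug, 160 x 70 x 90 mm (x, y, z) without the neck, 0.5 to 1 kg, loose in the nest with 1.5 mm play each side. Origin at the centre of its underside, 10 mm above the bench; x runs towards the neck end, z up. Its flat top (shoulder) is 90 mm above the origin, 100 mm above the bench. The neck axis is at x = +52 mm, y = 0.
- jug_neck (a point): Point on the neck axis level with the jug's flat shoulder, 100 mm above the bench; axes as the jug's. The neck is 18.5 mm high. How the cap leaves it: press it 4.5 to 7.5 mm down and, kept down, turn it anticlockwise from above by 50 to 90 degrees (70 is best; it stops at 90, and will not turn clockwise); then it lifts straight off, the spring raising it the first 4 mm.
- cap_center (a point): Centre of the blue ribbed round cap, 46 mm across, 44 mm tall, 40 g. z up, x along the white line on its top. At the start it is locked: x along the jug's x, this point 29.5 mm above the shoulder, lower edge 7.5 mm above it. A spring holds it up: 5 N starts it down, 11 to 14 N keeps it down 4.5 to 7.5 mm (there the skirt meets the shoulder).
- cake_stand: White ceramic cake stand, bystander, 250 mm across, 102 mm tall; origin at the centre of its foot.
- cup_a: Glass custard cup, bystander, 84 mm across, 58 mm tall; origin at the centre of its underside.
- cup_b: Glass custard cup, bystander, 84 mm across, 58 mm tall; origin at the centre of its underside.
- comb: Steel scraper comb lying flat, bystander, about 90 x 100 x 8 mm; origin at the middle of its underside.
- spatula: Spatula lying on the bench, bystander; origin under its middle.
- bowl: Steel mixing bowl, bystander, 150 mm across, 70 mm tall; origin at the centre of its underside.

How it is judged:
By the outcome, as a careful person would: the job done as asked, in the order asked, and still so for the second after the job is handed in, while the arm keeps its last pose, push and grip.
It also fails if it takes over 53 s, if anything falls off the work surface, if the arm or the gripper's body presses on something with over 40 N, if the wrist force passes 120 N, or if a joint passes its speed limit or range.

## Working session

There is one attempt and no reset: what is moved stays moved. The work goes in short steps, Python scripts to look and compute and a tool call to move; the robot and the scene stay as the last step left them, time stands still between calls to the robot, and variables do not carry over. Pictures are saved under pics/ and viewed, and the job is handed in when it is done.

Besides the shell and the picture viewer there is one more tool, called after "Request:" as a command line: name --pt "numbers of a row" for each row, then --argument value for the rest. play_rows: Moves the arm, as the interface text tells. Its arguments: {"type":"object","properties":{"fingers":{"type":"array"},"offset":{"type":"array"},"roll":{"type":"array"},"squeeze":{"type":"number"}},"required":["fingers","offset","roll"]}

```bash
ls; mkdir -p pics; python3 - <<'E'
from workcell import robot
import cv2
print(robot.tip_extent, robot.observe())
for n in ["scene","side","wrist"]:
    c=robot.capture(n); cv2.imwrite(f"pics/{n}0.png",c["img"]); print(n,c["eye"],c["rotation"],c["intrinsics"],c["shot"])
    for t in ["fixture","clamp_arm","clamp_bar","clamp_pivot","jug","cap_center","jug_neck"]:
        try: print(t,[(d["at"],round(d["score"],2)) for d in robot.spot_in(c,t)][:2])
        except Exception as e: print(t,e)
E
```

```text
pics
11.0 {'time_s': 0.0, 'joint_positions': array([ 1.15301044e+00,  3.20295836e-01,  1.56565902e+00, -2.62980692e-05,
        1.25743087e+00, -1.99817042e-02]), 'qvel': array([-6.93451789e-04, -9.15998470e-04,  3.00911623e-04,  3.42227154e-05,
       -2.16037684e-03,  1.61220267e-04]), 'tau': array([-1.24824942e-04, -4.15528679e+01, -2.34161729e+01,  1.72032458e-05,
        8.19479028e-03,  1.24962969e-05]), 'tcp_pos': array([222.56251049, 529.68229577, 241.48776485]), 'tool_rot': array([ 1.97589125e-01,  9.80284517e-01, -8.77861943e-04, -1.82467649e-04]), 'ft_force': array([ 0.00718612, -0.76499587,  0.52309653]), 'ft_torque': array([ 0.07247807, -0.01664633, -0.01940712]), 'opening': 1.0017350574257913}
scene [1148.4331593   650.51898981  741.98019087] [ 0.33768966  0.82525263 -0.42329552 -0.16045153] [[363.32667935   0.         316.72167502]
 [  0.         363.32667935 199.32115019]
 [  0.           0.           1.        ]] 1
fixture [([320.1, 229.6], 0.78), ([313.5, 166.0], 0.66)]
clamp_arm []
clamp_bar [([314.7, 165.0], 0.69)]
clamp_pivot []
jug [([332.1, 219.1], 0.65), ([430
[... 371 characters left out ...]
)]
clamp_arm [([305.1, 225.4], 0.77), ([384.6, 225.8], 0.33)]
clamp_bar [([303.9, 230.0], 0.53), ([246.5, 137.5], 0.42)]
clamp_pivot [([301.7, 245.5], 0.57), ([407.4, 275.9], 0.47)]
jug [([294.9, 211.9], 0.63)]
cap_center [([292.6, 189.6], 0.53), ([199.8, 193.9], 0.28)]
jug_neck [([296.9, 215.7], 0.66), ([199.9, 193.6], 0.53)]
wrist [146.65783638 560.50791844 373.73160973] [0.82201541 0.54596291 0.09013127 0.13450474] [[309.70691629   0.         321.3178548 ]
 [  0.         309.70691629 197.68611399]
 [  0.           0.           1.        ]] 3
fixture [([182.0, 381.5], 0.6)]
clamp_arm []
clamp_bar []
clamp_pivot [([186.1, 381.8], 0.55)]
jug [([172.0, 395.3], 0.92)]
cap_center []
jug_neck []
```

View pics/scene0.png

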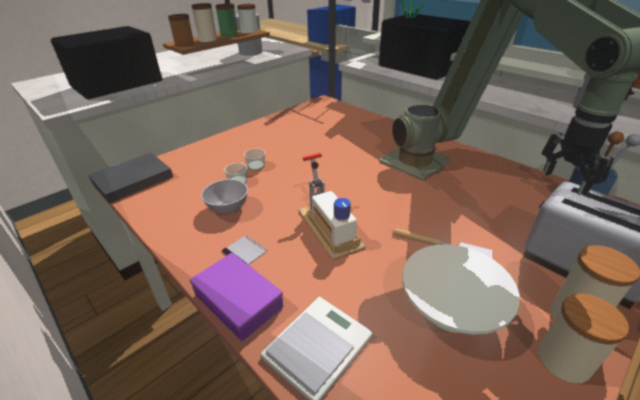

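View pics/side0.png

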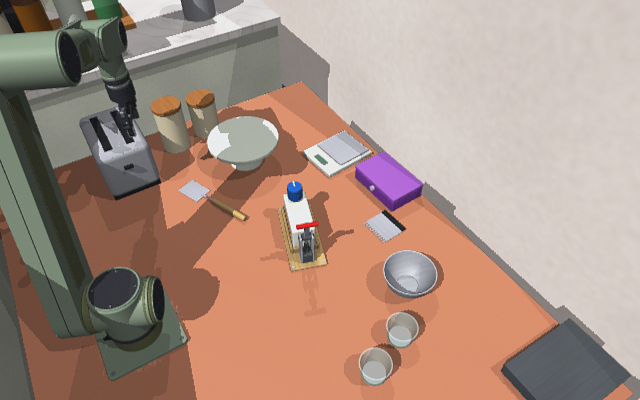

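View pics/wrist0.png

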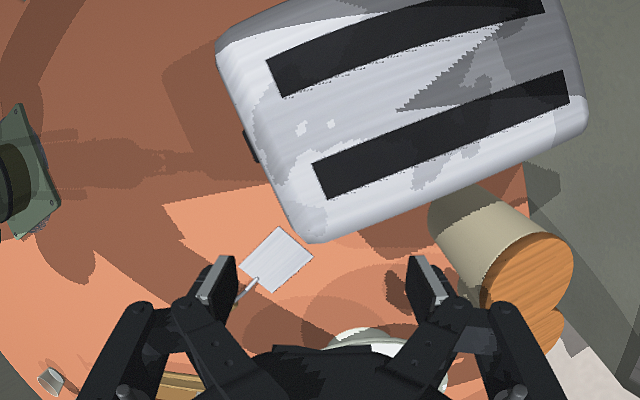

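```bash
python3 - <<'E'
import cv2
a=cv2.imread("pics/scene0.png")[120:280,240:440]; b=cv2.imread("pics/side0.png")[140:300,200:400]
cv2.imwrite("pics/sc_crop0.png",cv2.resize(a,None,fx=4,fy=3.7,interpolation=cv2.INTER_CUBIC)[:,:800])
cv2.imwrite("pics/si_crop0.png",cv2.resize(b,None,fx=4,fy=3.7,interpolation=cv2.INTER_CUBIC))
E
```

```text
(no output)
```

View pics/sc_crop0.png

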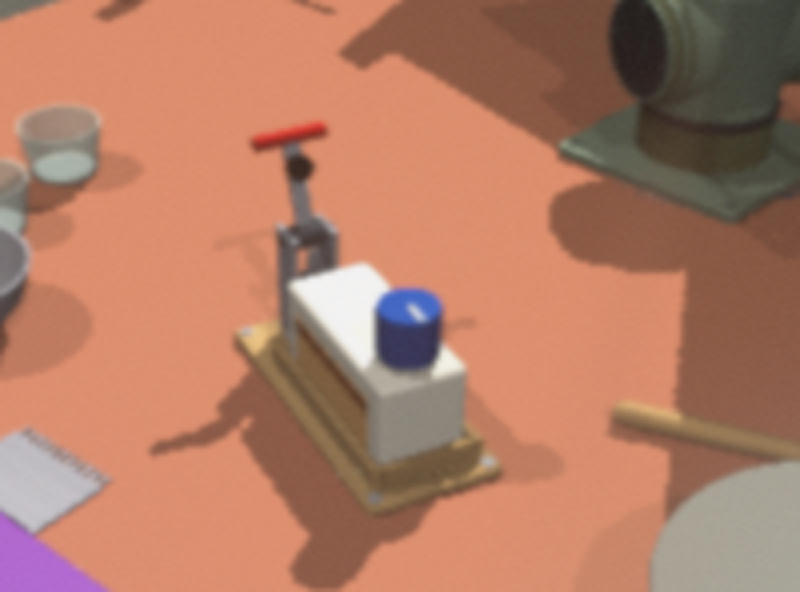

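View pics/si_crop0.png

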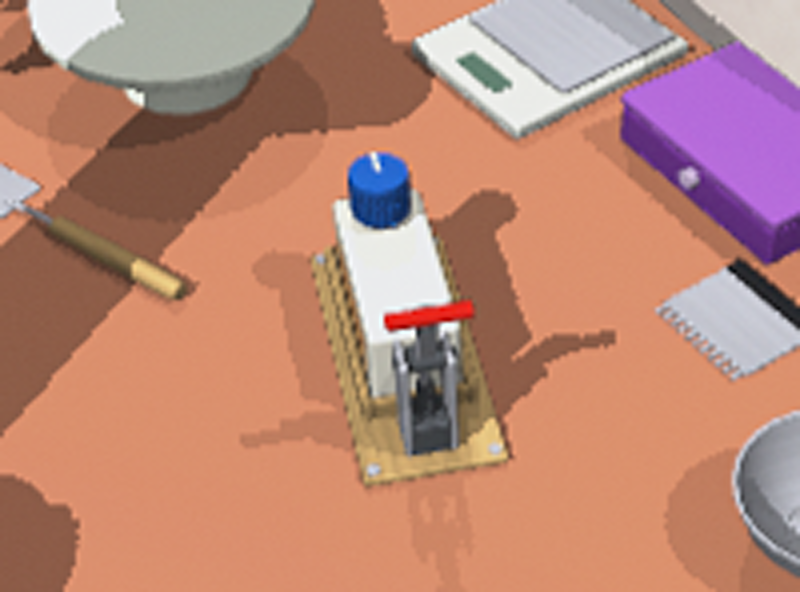

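```bash
cat > h.py <<'E'
import numpy as np, cv2
from scipy.spatial.transform import Rotation as R
from scipy.optimize import least_squares
from workcell import robot
def proj(c,P):
    P=np.atleast_2d(P); q=R.from_quat(c["rotation"]).inv().apply(P-c["eye"]); K=np.array(c["intrinsics"])
    if c.get("fish"):
        r=np.hypot(q[:,0],q[:,1]); th=np.arctan2(r,q[:,2]); u=q[:,:2]/np.maximum(r,1e-9)[:,None]*(K[0,0]*th)[:,None]
        return u+K[:2,2]
    return q[:,:2]/q[:,2:]*K[0,0]+K[:2,2]
def ray(c,px):
    K=np.array(c["intrinsics"]); d=np.array([(px[0]-K[0,2])/K[0,0],(px[1]-K[1,2])/K[1,1],1])
    return R.from_quat(c["rotation"]).apply(d/np.linalg.norm(d))
def tri(cs,pxs):
    A=np.zeros((3,3));b=np.zeros(3)
    for c,p in zip(cs,pxs):
        d=ray(c,p);M=np.eye(3)-np.outer(d,d);A+=M;b+=M@np.array(c["eye"])
    x=np.linalg.solve(A,b); return x,[np.linalg.norm((np.eye(3)-np.outer(ray(c,p),ray(c,p)))@(x-c["eye"])) for c,p in zip(cs,pxs)]
def blob(img,kind,roi):
    h=cv2.cvtColor(img,cv2.COLOR_BGR2HSV).astype(int); H,S,V=h[...,0],h[...,1],h[...,2]
    m=((H<4)|(H>176))&(S>200)&(V>90) if kind=="red" else (H>105)&(H<130)&(S>120)&(V>40)
    x0,y0,x1,y1=roi; k=np.zeros_like(m);k[y0:y1,x0:x1]=1; m&=k
    n,l,st,ce=cv2.connectedComponentsWithStats(m.astype(np.uint8)); i=1+np.argmax(st[1:,4]); return ce[i],st[i]
def fx(x,y,w,P): # fixture->world
    return R.from_euler('z',w).apply(np.atleast_2d(P))+[x,y,0]
E
python3 - <<'E'
from h import *
a=robot.capture("scene");b=robot.capture("side")
ra,rb=blob(a["img"],"red",(290,140,330,180)),blob(b["img"],"red",(280,210,330,245)); print(ra,rb)
ba,bb=blob(a["img"],"blue",(325,190,360,225)),blob(b["img"],"blue",(280,175,310,205)); print(ba,bb)
print("bar",tri([a,b],[ra[0],rb[0]])); print("cap",tri([a,b],[ba[0],bb[0]]))
th=-0.33; bar=[-115+85*np.sin(th),0,114+85*np.cos(th)]
model=[(a,[-125,-55,10],(300,211.9)),(a,[125,-55,10],(333.75,258.6)),(a,[125,55,10],(364.2,247)),
(b,[-125,-55,10],(327,263.8)),(b,[-125,55,10],(292,271)),(b,[125,55,10],(278.7,209.7)),
(a,bar,ra[0]),(b,bar,rb[0]),(a,[52,0,129.5],ba[0]),(b,[52,0,129.5],bb[0])]
for s in (1,-1):
  f=lambda p:np.concatenate([proj(c,fx(*p,np.array(P)*[1,s,1]))[0]-px for c,P,px in model])
  for w0 in (-.2,1.5,3):
    r=least_squares(f,[500,0,w0],loss="soft_l1"); print(s,r.x,r.cost); 
    if r.cost<60: print(np.round(r.fun.reshape(-1,2),1))
E
```

```text
Traceback (most recent call last):
  File "h.py", line 23, in blob
    n,l,st,ce=cv2.connectedComponentsWithStats(m.astype(np.uint8)); i=1+np.argmax(st[1:,4]); return ce[i],st[i]
                                                                        ~~~~~~~~~^^^^^^^^^^
ValueError: attempt to get argmax of an empty sequence
```

```bash
python3 - <<'E'
import cv2
i=cv2.imread("pics/scene0.png");h=cv2.cvtColor(i,cv2.COLOR_BGR2HSV)
print(h[150:166,313].tolist()); print(h[156,300:325].tolist())
E
sed -i 's/(S>200)&(V>90)/(S>175)\&(V>70)/; s/H<4/H<5/' h.py
cat > fit.py <<'E'
from h import *
a=robot.capture("scene");b=robot.capture("side")
ra,rb=blob(a["img"],"red",(290,140,330,180)),blob(b["img"],"red",(280,210,330,245)); print(ra,rb)
ba,bb=blob(a["img"],"blue",(325,190,360,225)),blob(b["img"],"blue",(280,175,310,205)); print(ba,bb)
print("bar",tri([a,b],[ra[0],rb[0]])); print("cap",tri([a,b],[ba[0],bb[0]]))
th=-0.33; bar=[-115+85*np.sin(th),0,114+85*np.cos(th)]
model=[(a,[-125,-55,10],(300,211.9)),(a,[125,-55,10],(333.75,258.6)),(a,[125,55,10],(364.2,247)),
(b,[-125,-55,10],(327,263.8)),(b,[-125,55,10],(292,271)),(b,[125,55,10],(278.7,209.7)),
(a,bar,ra[0]),(b,bar,rb[0]),(a,[52,0,129.5],ba[0]),(b,[52,0,129.5],bb[0])]
for s in (1,-1):
  f=lambda p:np.concatenate([proj(c,fx(*p,np.array(P)*[1,s,1]))[0]-px for c,P,px in model])
  for w0 in (-.2,1.5,3):
    r=least_squares(f,[500,0,w0],loss="soft_l1"); print(s,r.x,r.cost); 
    if r.cost<60: print(np.round(r.fun.reshape(-1,2),1))
E
python3 fit.py
```

```text
[[9, 129, 221], [9, 128, 220], [9, 129, 221], [7, 141, 221], [5, 164, 222], [3, 187, 210], [2, 190, 173], [2, 169, 134], [3, 105, 117], [178, 38, 113], [3, 23, 113], [0, 25, 102], [8, 53, 77], [8, 90, 65], [7, 98, 60], [8, 105, 61]]
[[9, 129, 221], [9, 128, 219], [8, 133, 217], [7, 143, 216], [5, 158, 219], [4, 165, 220], [4, 172, 220], [3, 174, 220], [3, 182, 216], [2, 185, 208], [2, 186, 201], [2, 193, 190], [2, 196, 181], [2, 190, 173], [2, 192, 162], [2, 185, 154], [3, 186, 147], [3, 183, 141], [4, 176, 139], [5, 167, 142], [5, 157, 149], [6, 143, 173], [8, 134, 204], [9, 129, 219], [9, 128, 221]]
(array([312.11111111, 155.97777778]), array([304, 153,  17,   7,  45], dtype=int32)) (array([307.18478261, 224.91304348]), array([296, 221,  23,   8,  92], dtype=int32))
(array([341.27368421, 202.75789474]), array([335, 199,  15,   9,  95], dtype=int32)) (array([294.325     , 191.30416667]), array([287, 182,  15,  20, 240], dtype=int32))
bar (array([496.80156213, -65.79837971, 197.22805322]), [np.float64(1.6420607462254502), np.float64(1.642060746225498)])
cap (array([553.88380085, 109.
[... 156 characters left out ...]
.5 -2.1]
 [-0.3  0.4]
 [ 3.1 -0.2]
 [-1.  -1.9]
 [-2.4 -2. ]
 [-3.1 -2.1]
 [-2.4 -1.6]
 [ 0.3  5.4]
 [-2.1  2.5]
 [ 0.2  4.1]]
1 [535.98682969  53.68671266  -5.03823463] 25.876493978787565
[[-1.5 -2.1]
 [-0.3  0.4]
 [ 3.1 -0.2]
 [-1.  -1.9]
 [-2.4 -2. ]
 [-3.1 -2.1]
 [-2.4 -1.6]
 [ 0.3  5.4]
 [-2.1  2.5]
 [ 0.2  4.1]]
1 [535.98683118  53.68671261   1.24495058] 25.876493978796177
[[-1.5 -2.1]
 [-0.3  0.4]
 [ 3.1 -0.2]
 [-1.  -1.9]
 [-2.4 -2. ]
 [-3.1 -2.1]
 [-2.4 -1.6]
 [ 0.3  5.4]
 [-2.1  2.5]
 [ 0.2  4.1]]
-1 [539.70893686  65.91004081   1.26487424] 246.75905790009477
-1 [539.70916609  65.91007025   1.26487125] 246.75905791321597
-1 [539.70894895  65.91003974   1.26487406] 246.7590579003788
```

```bash
python3 - <<'E'
from h import *
a=robot.capture("scene");b=robot.capture("side")
t=tri([a,b],[(342.25,203),(294.5,186.8)]);print("captop",t)
bar=np.array([496.8,-65.8,197.2]); d=t[0]-bar; print(d,np.hypot(*d[:2]),np.arctan2(d[1],d[0]))
for p in [(300,211.9),(333.75,258.6),(364.2,247)]:
    r=ray(a,p); print(np.array(a["eye"])+r*(10-a["eye"][2])/r[2])
for p in [(327,263.8),(292,271),(278.7,209.7)]:
    r=ray(b,p); print(np.array(b["eye"])+r*(10-b["eye"][2])/r[2])
for c in (a,b):
    for n in ["cap_center","clamp_bar","clamp_pivot"]: print(n,[(d["at"],round(d["score"],2)) for d in robot.spot_in(c,n)][:2])
def overlay(c,p,th,name,roi,s):
    im=c["img"].copy(); x0,y0,x1,y1=roi
    im=cv2.resize(im[y0:y1,x0:x1],None,fx=s,fy=s,interpolation=cv2.INTER_CUBIC)
    def ln(P,col,cl=True):
        q=(proj(c,fx(*p,np.array(P,float)))+.5-[x0,y0])*s; cv2.polylines(im,[np.round(q).astype(int)],cl,col,1)
    ln([[x,y,10] for x,y in [(-125,-55),(125,-55),(125,55),(-125,55)]],(0,255,0))
    ln([[x,y,100] for x,y in [(-80,-35),(80,-35),(80,35),(-80,35)]],(255,0,255))
    for z in (107.5,151.5): ln([[52+23*np.cos(k),23*np.sin(k),z] for k in np.linspace(0,6.2,30)],(0,255,255))
    bx,bz=-115+85*np.sin(th),114+85*np.cos(th)
    ln([[bx,-30,bz],[bx,30,bz]],(255,255,0),False); ln([[-115,0,114],[bx,0,bz]],(255,255,0),False)
    cv2.imwrite(name,im)
w=np.arctan2(d[1],d[0]); ct=t[0]; p=(ct[0]-52*np.cos(w),ct[1]-52*np.sin(w),w); print(p)
overlay(a,p,-.33,"pics/ov_a.png",(240,130,400,270),5)
overlay(b,p,-.33,"pics/ov_b.png",(220,160,380,290),5)
E
```

```text
captop (array([560.36924817, 118.75369695, 149.38172442]), [np.float64(1.8998936018283088), np.float64(1.899893601828486)])
[ 63.56924817 184.55369695 -47.81827558] 195.1950726052997 1.2390756797719742
[551.86385026 -70.48684782  10.        ]
[626.18676747 153.97719467  10.        ]
[530.90752025 183.94593856  10.        ]
[546.94896003 -89.6912302   10.        ]
[446.24334065 -56.99120455  10.        ]
[528.2602894  176.25117127  10.        ]
cap_center [([340.9, 208.5], 0.79)]
clamp_bar [([314.7, 167.6], 0.79), ([246.2, 249.6], 0.66)]
clamp_pivot [([320.5, 228.0], 0.69), ([461.4, 290.7], 0.38)]
cap_center [([294.3, 190.7], 0.51)]
clamp_bar [([307.1, 227.7], 0.5)]
clamp_pivot [([302.3, 247.6], 0.81), ([293.7, 216.9], 0.72)]
(np.float64(543.4343898215461), np.float64(69.58856120222687), np.float64(1.2390756797719742))
```

View pics/ov_a.png

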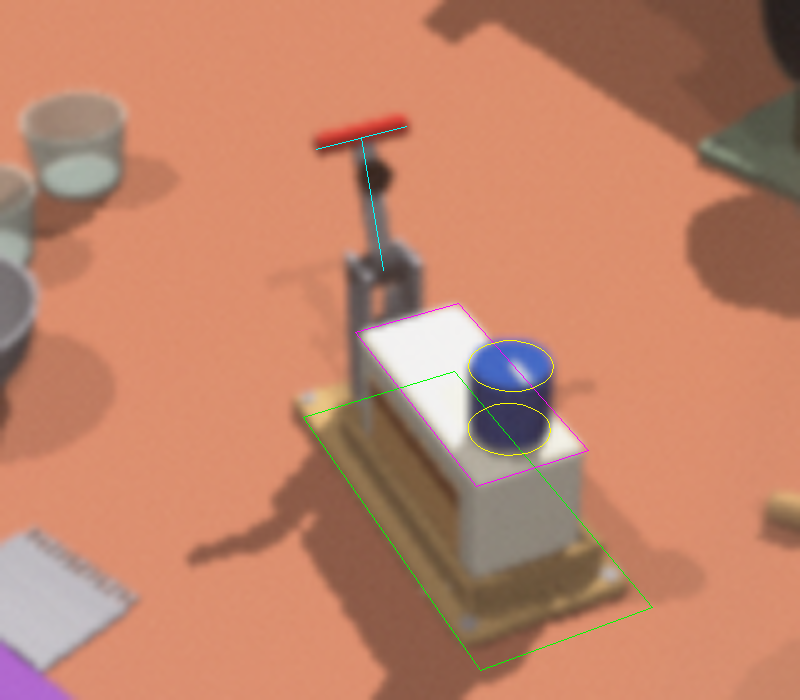

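View pics/ov_b.png

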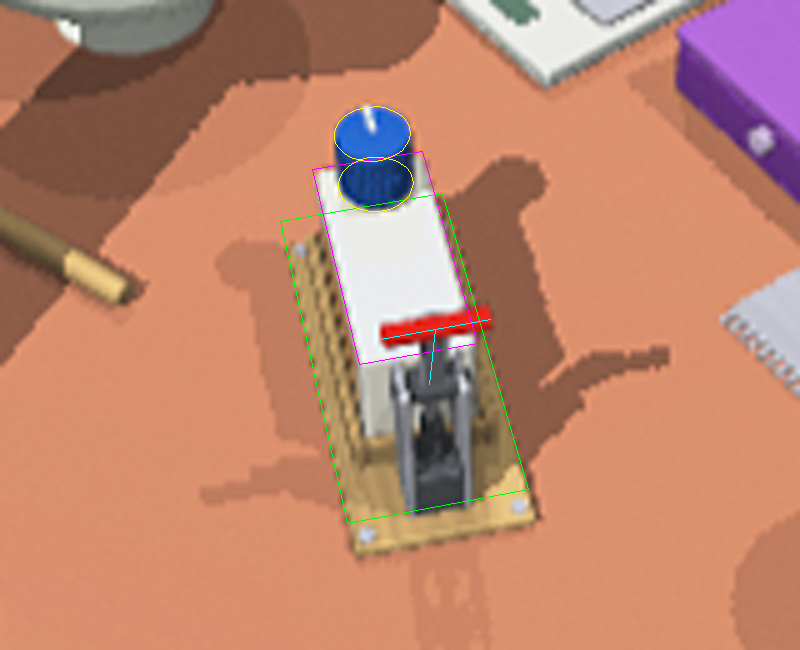

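Request:
play_rows --fingers '[1,1,1,0,-1,-1,-1,-1,-1,-1,-1,-1,-1,-1]' --pt "0 0 -0.5" --pt "0 0 -0.5" --pt "0 0 0" --pt "0 0 0" --pt "0 0 0" --pt "0 0 0" --pt "0 0 0" --pt "0 0 0" --pt "0 0 0" --pt "0 0 0" --pt "0 0 0" --pt "0 0 0" --pt "0 0 0" --pt "0 0 0" --roll '[0,0.074,0.074,0.074,0.074,0.074,0.074,0.074,0.074,0.074,0.074,0.074,0.074,0.07]'

```text
time_s: 2.97
tcp_pos: [222.8, 530.1, 272.3]
tool_rot: [0.816, 0.578, 0.0, 0.0]
ft_force: [-0.7, 0.0, -0.3]
opening: 0.001
```

Request:
play_rows --fingers '[-1,-1,-1,-1,-1,-1,-1,-1,-1,-1,-1,-1,-1,-1,-1,-1,-1,-1]' --pt "-0.9 0.8 0" --pt "-0.9 0.8 0" --pt "-0.9 0.8 0" --pt "-0.9 0.8 0" --pt "-0.9 0.8 0" --pt "-0.9 0.8 0" --pt "-0.9 0.8 0" --pt "-0.9 0.8 0" --pt "-0.9 0.8 0" --pt "-0.9 0.8 0" --pt "-0.9 0.8 0" --pt "-0.9 0.8 0" --pt "-0.9 0.8 0" --pt "-0.9 0.8 0" --pt "-0.9 0.8 0" --pt "-0.9 0.8 0" --pt "-0.9 0.8 0" --pt "-0.9 0.8 0" --roll '[0,0,0,0,0,0,0,0,0,0,0,0,0,0,0,0,0,0]'

```text
time_s: 4.47
tcp_pos: [473.2, -72.0, 272.5]
tool_rot: [0.814, 0.58, 0.0, 0.0]
ft_force: [1.0, 0.9, -0.1]
opening: 0.0
```

```bash
cat >> h.py <<'E'
F=(543.4,69.6,1.239)
def st(pr=True):
    s=robot.observe(); r=R.from_quat(s["tool_rot"]); p=s["tcp_pos"]
    f=R.from_euler('z',-F[2]).apply(p-np.array([F[0],F[1],0])); y=r.apply([0,1,0]); x=r.apply([1,0,0])
    if pr: print("t",s["time_s"],"tcp",p.round(1),"fix",f.round(1),"tooly ang",round(np.arctan2(y[1],y[0]),4),"j",s["joint_positions"].round(2),"f",s["ft_force"].round(1),"open",round(s["opening"],3))
    return s,f
E
python3 - <<'E'
from h import *
st()
for n in ("scene","side","wrist"):
    c=robot.capture(n); cv2.imwrite(f"pics/{n}1.png",c["img"])
E
```

```text
t 4.4667 tcp [473.2 -72.  272.5] fix [-156.7   20.2  272.5] tooly ang -0.3323 j [-0.18  0.15  1.72  0.    1.27  0.16] f [ 1.   0.9 -0.1] open 0.0
```

View pics/wrist1.png

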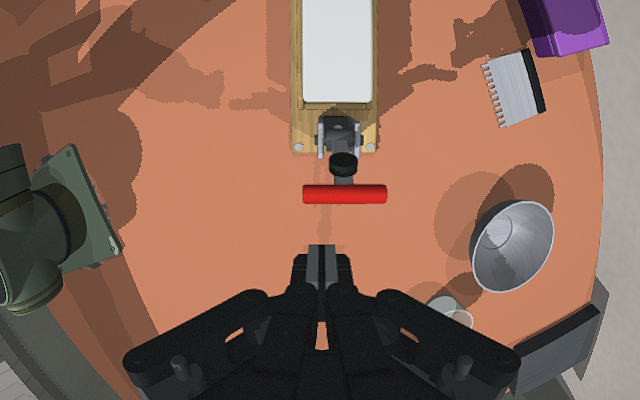

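View pics/scene1.png

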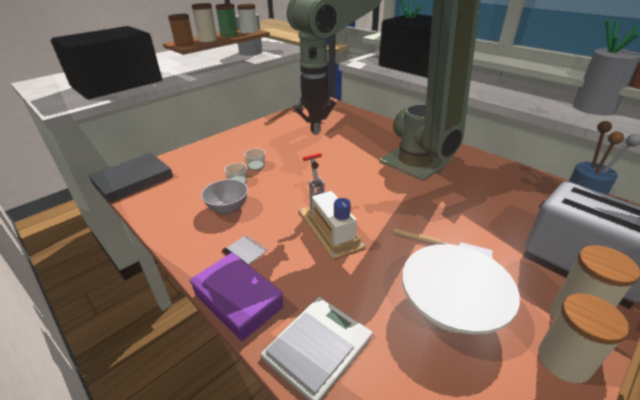

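```bash
cat >> h.py <<'E'
def wray(c,px):
    K=np.array(c["intrinsics"]); v=np.array(px)-K[:2,2]; r=np.hypot(*v); th=r/K[0,0]
    return R.from_quat(c["rotation"]).apply([v[0]/r*np.sin(th),v[1]/r*np.sin(th),np.cos(th)])
def wat(c,px,z):
    d=wray(c,px); P=np.array(c["eye"])+d*(z-c["eye"][2])/d[2]
    return P,R.from_euler('z',-F[2]).apply(P-np.array([F[0],F[1],0]))
E
python3 - <<'E'
from h import *
c=robot.capture("wrist"); print(c["eye"]); 
for px in [(345,194),(303,194),(387,194)]: print(wat(c,px,194.4))
for px in [(292,150),(378,156)]: print(wat(c,px,10))
for px in [(303,103),(373,103)]: print(wat(c,px,100))
E
```

```text
[500.23325494   4.1084327  403.36968001]
(array([493.88998951, -65.04506313, 194.4       ]), array([-143.42883561,    2.95013218,  194.4       ]))
(array([465.73543716, -55.21080122, 194.4       ]), array([-143.30206437,   32.77253071,  194.4       ]))
(array([522.64834811, -75.05384804, 194.4       ]), array([-143.52392614,  -27.4999897 ,  194.4       ]))
(array([442.41247793, -46.95598912,  10.        ]), array([-143.0947454 ,   57.51236435,   10.        ]))
(array([545.33203205, -90.79417832,  10.        ]), array([-151.01673239,  -54.07376191,   10.        ]))
(array([481.75872359,   4.86065489, 100.        ]), array([-81.28752589,  37.19096526, 100.        ]))
(array([546.17860214, -16.85390139, 100.        ]), array([-80.83348868, -30.78871226, 100.        ]))
```

Request:
play_rows --fingers '[-1,-1,-1,-1,-1,-1,-1,-1,-1]' --pt "-0.55 0.28 0" --pt "-0.55 0.28 0" --pt "0 0 0.5" --pt "0 0 0.5" --pt "0 0 0.5" --pt "0 0 0.5" --pt "0 0 0.4" --pt "0 0 0.25" --pt "0 0 0" --roll '[0,0,0,0,0,0,0,0,0]'

```text
time_s: 5.42
tcp_pos: [476.8, -105.4, 191.5]
tool_rot: [0.814, 0.581, -0.001, -0.001]
ft_force: [1.0, 0.2, 0.5]
opening: 0.0
```

```bash
sed -i 's/^F=.*/F=(540.6,70.6,1.239)/' h.py; python3 - <<'E'
from h import *
st()
c=robot.capture("wrist"); cv2.imwrite("pics/wrist2.png",c["img"])
E
```

```text
t 5.4167 tcp [ 476.8 -105.4  191.5] fix [-187.1    3.   191.5] tooly ang -0.3302 j [-0.24  0.23  1.83  0.    1.08  0.09] f [1.  0.2 0.5] open 0.0
```

View pics/wrist2.png

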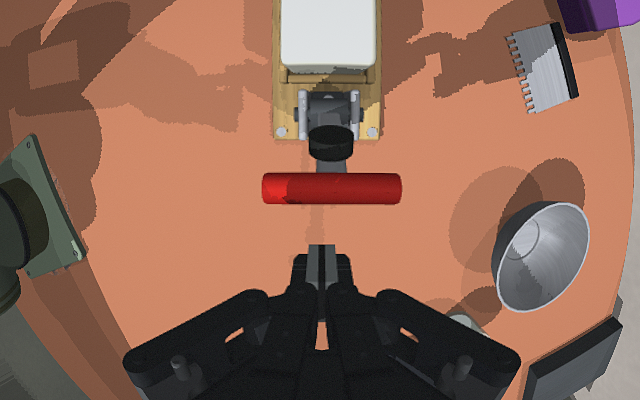

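Request:
play_rows --fingers '[-1,-1,-1,-1,-1,-1,-1,-1,-1]' --pt "0.35 0.05 0" --pt "0.35 0.05 0" --pt "0.2 0 0" --pt "0.2 0 0" --pt "0.2 0 0" --pt "0.2 0 0" --pt "0.2 0 0" --pt "0.2 0 0" --pt "0 0 0" --roll '[0,0,0,0,0,0,0,0,0]'

```text
time_s: 6.22
tcp_pos: [500.8, -54.3, 194.7]
tool_rot: [0.814, 0.581, 0.0, 0.002]
ft_force: [-1.8, -4.3, 4.2]
opening: 0.001
```

```bash
python3 - <<'E'
from h import *
st()
c=robot.capture("wrist"); cv2.imwrite("pics/wrist3.png",c["img"])
E
```

```text
t 6.2167 tcp [500.8 -54.3 194.7] fix [-131.1   -3.   194.7] tooly ang -0.3301 j [-0.13  0.24  1.8  -0.    1.09  0.2 ] f [-1.8 -4.3  4.2] open 0.001
```

View pics/wrist3.png

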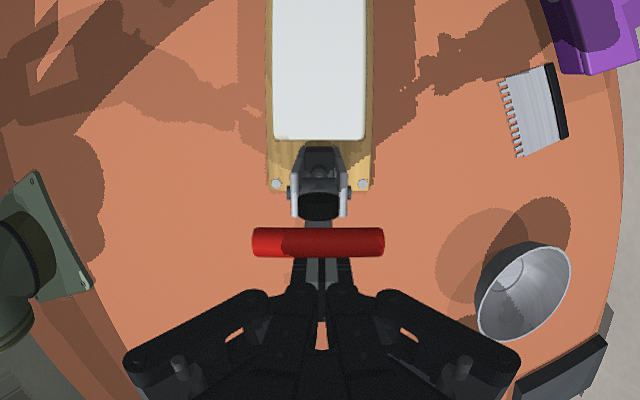

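Request:
play_rows --fingers '[-1,-1,-1,-1,-1,-1,-1,-1,-1]' --pt "0.2 0 0" --pt "0.2 0 0" --pt "0.2 0 0" --pt "0.2 0 0" --pt "0.2 0 0" --pt "0.2 0 0" --pt "0 0 0" --pt "0 0 0" --pt "0 0 0" --roll '[0,0,0,0,0,0,0,0,0]'

```text
time_s: 7.02
tcp_pos: [511.1, -19.6, 192.9]
tool_rot: [0.814, 0.581, 0.0, -0.0]
ft_force: [-0.3, 0.2, 0.7]
opening: 0.002
```

```bash
python3 - <<'E'
from h import *
st()
c=robot.capture("wrist"); cv2.imwrite("pics/wrist4.png",c["img"])
E
```

```text
t 7.0167 tcp [511.1 -19.6 192.9] fix [-94.8  -1.5 192.9] tooly ang -0.3315 j [-0.06  0.26  1.78  0.    1.1   0.27] f [-0.3  0.2  0.7] open 0.002
```

View pics/wrist4.png

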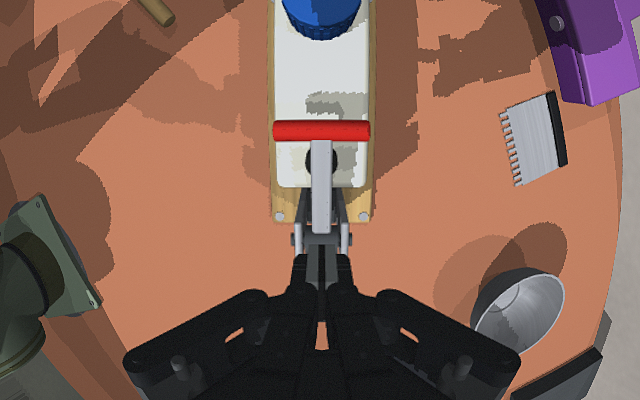

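Request:
play_rows --fingers '[-1,-1,-1,1,1,1,1,1]' --pt "0 0 -0.9" --pt "0 0 -0.9" --pt "0.8 0 0" --pt "0.8 0 0" --pt "0.8 0 0" --pt "0 0 0" --pt "0 0 0" --pt "0 0 0" --roll '[0,0,0,0,0,0,0,0]'

```text
time_s: 7.73
tcp_pos: [534.2, 47.8, 246.6]
tool_rot: [0.814, 0.581, -0.0, -0.0]
ft_force: [-0.6, 0.4, 0.1]
opening: 0.71
```

```bash
python3 - <<'E'
from h import *
st()
for n in ("scene","side","wrist"):
    c=robot.capture(n); cv2.imwrite(f"pics/{n}5.png",c["img"])
    if n=="side": cv2.imwrite("pics/side5c.png",cv2.resize(c["img"][140:300,200:400],None,fx=4,fy=3.7,interpolation=cv2.INTER_CUBIC))
    if n=="scene": cv2.imwrite("pics/scene5c.png",cv2.resize(c["img"][120:280,240:440],None,fx=4,fy=3.7,interpolation=cv2.INTER_CUBIC))
E
```

```text
t 7.7333 tcp [534.2  47.8 246.6] fix [-23.7  -1.4 246.6] tooly ang -0.3318 j [ 0.07  0.26  1.64 -0.    1.24  0.4 ] f [-0.6  0.4  0.1] open 0.71
```

View pics/wrist5.png

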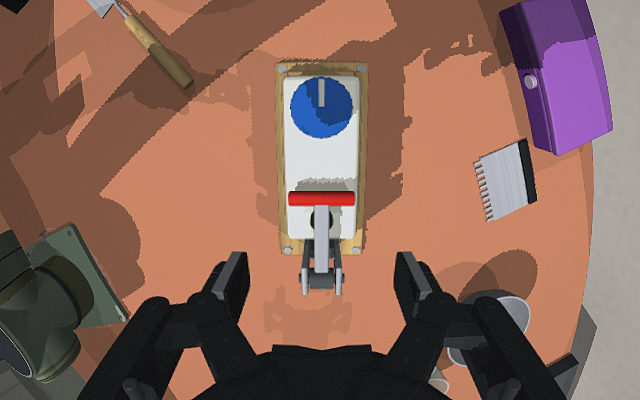

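View pics/scene5c.png

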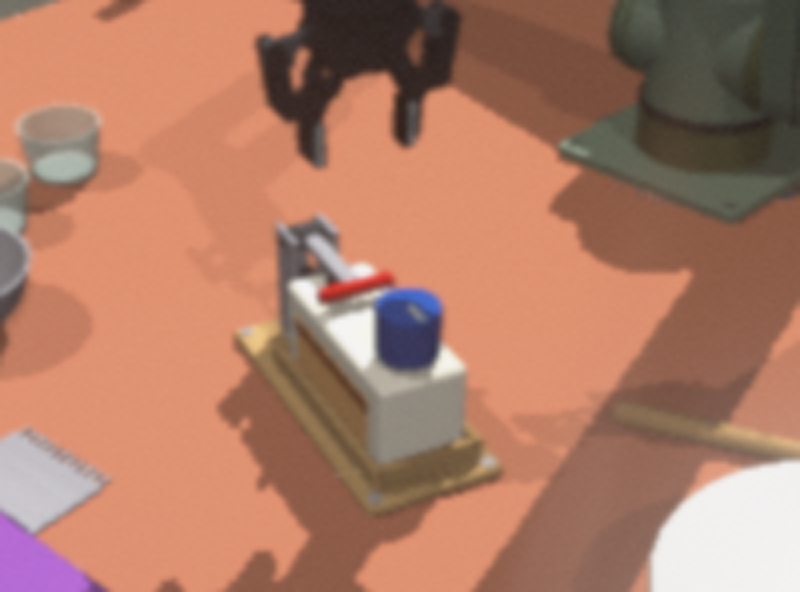

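View pics/side5c.png

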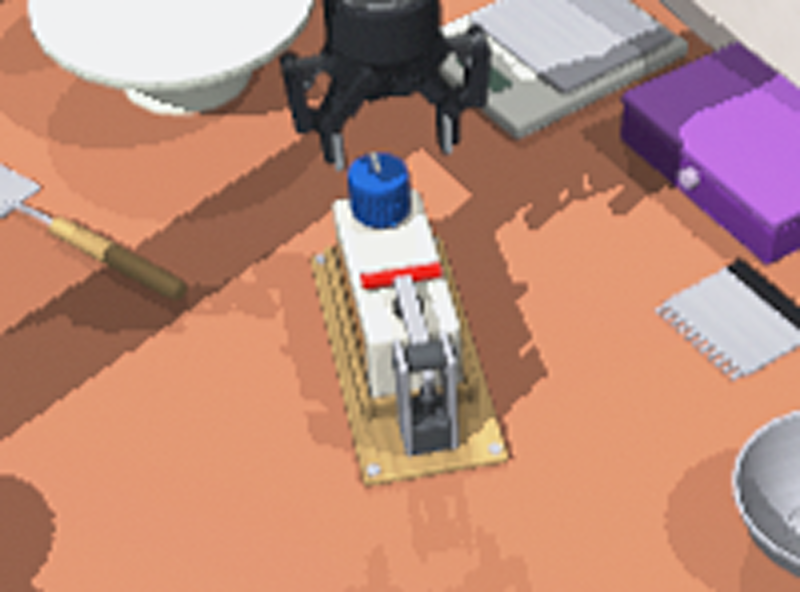

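```bash
python3 - <<'E'
from h import *
c=robot.capture("wrist")
m=blob(c["img"],"blue",(270,60,380,150)); print(m)
print("spot",[(d["at"],d["score"]) for d in robot.spot_in(c,"cap_center")][:2])
for px in [(321.5,107),(321,80),(321,105),(291,107),(352.5,107)]: print(px,wat(c,px,151.5))
print("bar",wat(c,(321.5,198),114),"jug far edge",wat(c,(322,72),100))
_,f=st()
E
```

```text
(array([320.84314442, 108.16087751]), array([ 290,   77,   62,   61, 2735], dtype=int32))
spot [([323.5, 105.8], 0.56)]
(321.5, 107) (array([558.68332232, 116.90383572, 151.5       ]), array([ 49.66886161,  -2.01393526, 151.5       ]))
(321, 80) (array([564.81163627, 135.70777431, 151.5       ]), array([ 69.44345818,  -1.6827724 , 151.5       ]))
(321, 105) (array([558.82155451, 118.4060092 , 151.5       ]), array([ 51.13413266,  -1.65530724, 151.5       ]))
(291, 107) (array([537.8871072 , 124.32306073, 151.5       ]), array([ 49.90923392,  20.06478038, 151.5       ]))
(352.5, 107) (array([579.96760905, 109.77160278, 151.5       ]), array([ 49.85881383, -24.46061712, 151.5       ]))
bar (array([531.91972207,  39.45889771, 114.        ]), array([-32.2701573 ,  -1.93711746, 114.        ])) jug far edge (array([568.90321329, 144.98310376, 100.        ]), array([ 79.54569747,  -2.52982612, 100.        ]))
t 7.9833 tcp [534.4  47.5 246.9] fix [-23.8  -1.7 246.9] tooly ang -0.3329 j [ 0.07  0.26  1.64 -0.    1.24  0.4 ] f [ 0.1  0.3 -0.7] open 0.999
```

Request:
play_rows --fingers '[1,1,1,1,1,1,1,1]' --pt "0.8 0 0" --pt "0.8 0 0" --pt "0.9 0 0" --pt "0 0 0.7" --pt "0 0 0.7" --pt "0 0 0.6" --pt "0 0 0" --pt "0 0 0" --roll '[0,0,0,0,0,0,0,0]'

```text
time_s: 8.65
tcp_pos: [558.7, 118.8, 186.3]
tool_rot: [0.814, 0.58, -0.001, -0.0]
ft_force: [0.3, 0.4, 1.1]
opening: 0.997
```

```bash
python3 - <<'E'
from h import *
st()
c=robot.capture("wrist"); cv2.imwrite("pics/wrist6.png",c["img"])
m=blob(c["img"],"blue",(200,100,440,400)); print(m)
E
```

```text
t 8.65 tcp [558.7 118.8 186.3] fix [ 51.4  -1.4 186.3] tooly ang -0.3323 j [0.19 0.35 1.66 0.   1.13 0.52] f [0.3 0.4 1.1] open 0.997
(array([321.44299607, 228.7208773 ]), array([ 285,  184,   74,   87, 4833], dtype=int32))
```

View pics/wrist6.png

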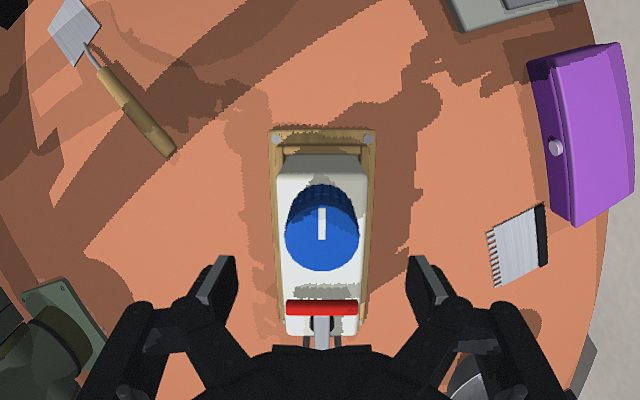

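Request:
play_rows --fingers '[1,1,1,1,1]' --pt "0 0 0.5" --pt "0 0 0.5" --pt "0 0 0.5" --pt "0 0 0.5" --pt "0 0 0" --roll '[0,0,0,0,0]'

```text
time_s: 9.12
tcp_pos: [558.3, 118.7, 125.8]
tool_rot: [0.814, 0.58, -0.001, -0.001]
ft_force: [-1.0, -0.2, -0.6]
opening: 0.998
```

```bash
python3 - <<'E'
from h import *
st()
c=robot.capture("wrist"); cv2.imwrite("pics/wrist7.png",c["img"])
E
```

```text
t 9.1167 tcp [558.3 118.7 125.8] fix [ 51.2  -1.  125.8] tooly ang -0.3323 j [0.19 0.41 1.74 0.   0.99 0.52] f [-1.  -0.2 -0.6] open 0.998
```

View pics/wrist7.png

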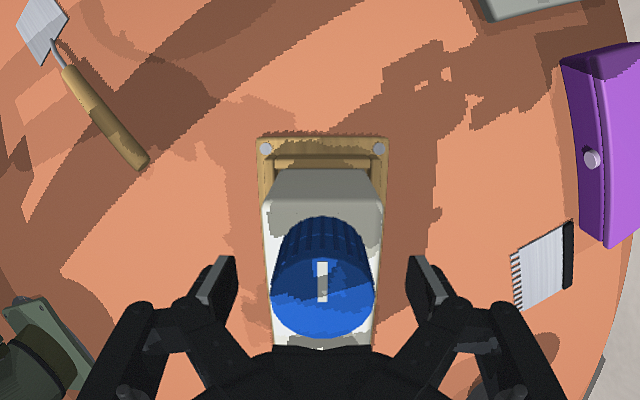

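```bash
python3 - <<'E'
from h import *
_,f=st(); c=robot.capture("wrist")
for z,dx in ((151.5,0),):
  for cx in (48,50,51,52,54):
    for cy in (-1.5,):
      P=R.from_euler('z',F[2]).apply(np.array([[cx+23*np.cos(k),cy+23*np.sin(k),z] for k in np.linspace(0,2*np.pi,60)]))+[F[0],F[1],0]
      c["fish"]=1; q=proj(c,P); print(cx,q.min(0),q.max(0))
E
```

```text
t 9.1667 tcp [559.1 118.9 127.2] fix [ 51.7  -1.7 127.2] tooly ang -0.3322 j [0.19 0.41 1.74 0.   0.99 0.52] f [-0.1 -0.1  0.9] open 1.0
48 [267.39607836 258.76450678] [373.40316693 341.17032239]
50 [266.98459375 254.37555431] [373.79505514 338.25945194]
51 [266.77844049 252.15474784] [373.99136724 336.78348845]
52 [266.5720521  249.91641287] [374.18788705 335.2936711 ]
54 [266.15869193 245.38727835] [374.58143169 332.2719709 ]
```

Request:
play_rows --fingers '[1,-1,-1,-1,-1,-1,-1,-1,-1,-1]' --pt "-0.05 0.03 0" --pt "0 0 0" --pt "0 0 0" --pt "0 0 0" --pt "0 0 0" --pt "0 0 0" --pt "0 0 0" --pt "0 0 0" --pt "0 0 0" --pt "0 0 0" --roll '[0,0,0,0,0,0,0,0,0,0]' --squeeze 60

```text
time_s: 10.05
tcp_pos: [559.3, 117.6, 127.2]
tool_rot: [0.814, 0.581, 0.0, -0.0]
ft_force: [-2.2, 0.2, 5.6]
opening: 0.523
```

```bash
python3 - <<'E'
from h import *
s,_=st(); print(s["ft_torque"].round(2))
c=robot.capture("wrist"); cv2.imwrite("pics/wrist8.png",c["img"])
E
```

```text
t 10.05 tcp [559.3 117.6 127.2] fix [ 50.5  -2.3 127.2] tooly ang -0.3318 j [0.19 0.41 1.74 0.   0.99 0.52] f [-2.2  0.2  5.6] open 0.523
[0.09 0.42 0.04]
```

View pics/wrist8.png

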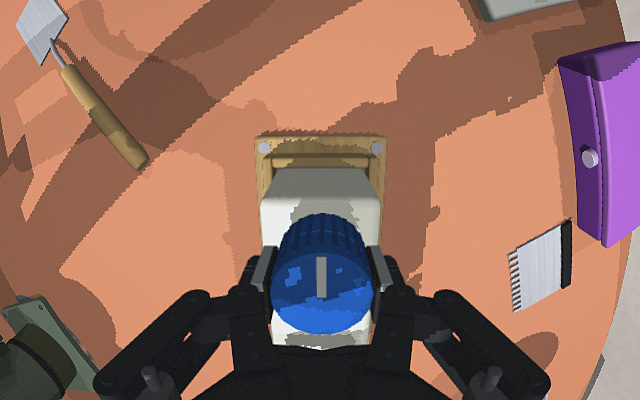

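Request:
play_rows --fingers '[-1,-1,-1,-1]' --pt "0 0 0.07" --pt "0 0 0.07" --pt "0 0 0" --pt "0 0 0" --roll '[0,0,0,0]'

```text
time_s: 10.43
tcp_pos: [559.3, 117.6, 123.5]
tool_rot: [0.814, 0.581, 0.0, -0.0]
ft_force: [-3.1, 1.1, 9.9]
opening: 0.523
```

```bash
python3 - <<'E'
from h import *
for i in range(1): s,_=st()
for i in range(3): robot.capture("side"); print(robot.observe()["ft_force"].round(1),robot.observe()["tcp_pos"].round(1))
E
```

```text
t 10.4333 tcp [559.3 117.6 123.5] fix [ 50.5  -2.4 123.5] tooly ang -0.3318 j [0.19 0.41 1.74 0.   0.99 0.52] f [-3.1  1.1  9.9] open 0.523
[-2.4 -0.1  9.9] [559.3 117.6 123.6]
[-4.5 -0.2  9.3] [559.3 117.6 123.6]
[-3.9 -0.4  9.3] [559.3 117.6 123.7]
```

Request:
play_rows --fingers '[-1,-1,-1,-1]' --pt "0 0 0.05" --pt "0 0 0.04" --pt "0 0 0" --pt "0 0 0" --roll '[0,0,0,0]'

```text
time_s: 10.92
tcp_pos: [559.3, 117.6, 121.4]
tool_rot: [0.814, 0.581, 0.0, 0.0]
ft_force: [-4.0, -0.3, 12.7]
opening: 0.524
```

```bash
python3 - <<'E'
from h import *
for i in range(2): robot.capture("side"); print(robot.observe()["ft_force"].round(1),robot.observe()["tcp_pos"].round(1))
c=robot.capture("wrist"); cv2.imwrite("pics/wrist9.png",c["img"])
E
```

```text
[-4.3 -0.4 11.8] [559.3 117.6 121.4]
[-4.1 -0.1 11.9] [559.3 117.6 121.5]
```

View pics/wrist9.png

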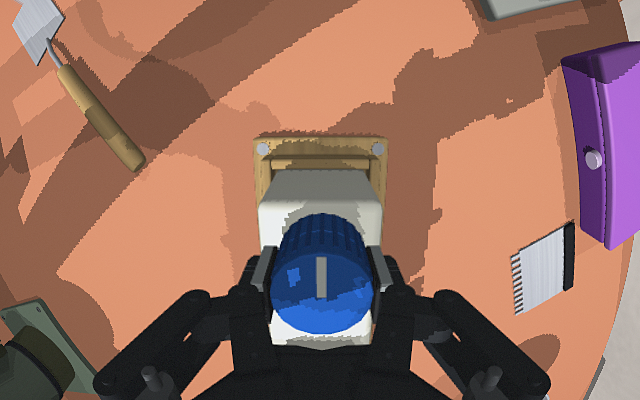

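Request:
play_rows --fingers '[-1,-1,-1,-1]' --pt "0 0 0" --pt "0 0 0" --pt "0 0 0" --pt "0 0 0" --roll '[-0.04,-0.05,-0.05,0]'

```text
time_s: 11.4
tcp_pos: [559.7, 117.9, 121.6]
tool_rot: [0.745, 0.667, 0.001, 0.0]
ft_force: [-3.4, 1.6, 10.6]
opening: 0.525
```

```bash
python3 - <<'E'
from h import *
s,_=st(); print(s["ft_torque"].round(2))
c=robot.capture("wrist"); cv2.imwrite("pics/wrist10.png",c["img"])
E
```

```text
t 11.4 tcp [559.7 117.9 121.6] fix [ 51.   -2.6 121.6] tooly ang -0.1095 j [0.19 0.42 1.75 0.   0.98 0.3 ] f [-3.4  1.6 10.6] open 0.525
[0.15 0.64 0.04]
```

View pics/wrist10.png

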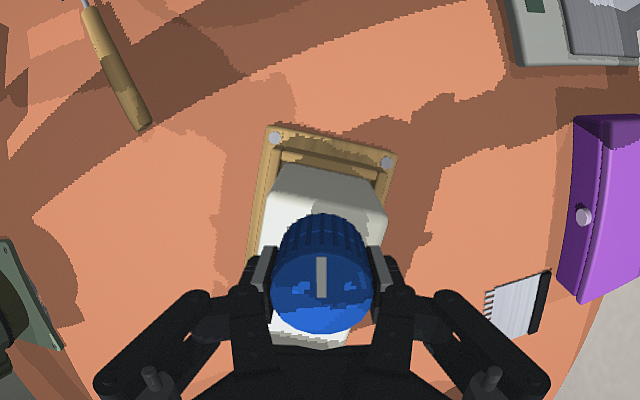

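Request:
play_rows --fingers '[-1,-1,-1,-1,-1,-1]' --pt "0 0 0.03" --pt "0 0 0" --pt "0 0 0" --pt "0 0 0" --pt "0 0 0" --pt "0 0 0" --roll '[-0.05,-0.058,-0.058,-0.058,-0.058,-0.04]'

```text
time_s: 11.95
tcp_pos: [559.7, 118.1, 120.9]
tool_rot: [0.554, 0.833, 0.001, 0.0]
ft_force: [-3.7, 2.3, 13.3]
opening: 0.524
```

```bash
python3 - <<'E'
from h import *
s,_=st(); print(s["ft_torque"].round(2))
E
```

```text
t 11.95 tcp [559.7 118.1 120.9] fix [ 51.2  -2.6 120.9] tooly ang 0.3974 j [ 0.19  0.42  1.75  0.    0.98 -0.21] f [-3.7  2.3 13.3] open 0.524
[ 0.28  0.78 -0.13]
```

Request:
play_rows --fingers '[-1,-1,-1,-1,-1,-1,-1,-1]' --pt "0 0 0" --pt "0 0 0" --pt "0 0 0" --pt "0 0 0" --pt "0 0 0" --pt "0 0 0" --pt "0 0 0" --pt "0 0 0" --roll '[-0.058,-0.058,-0.058,-0.058,-0.05,-0.04,0,0]'

```text
time_s: 12.62
tcp_pos: [559.9, 118.0, 120.9]
tool_rot: [0.329, 0.944, 0.001, 0.001]
ft_force: [-3.8, 0.9, 12.5]
opening: 0.525
```

```bash
python3 - <<'E'
from h import *
s,_=st(); print(s["ft_torque"].round(2))
c=robot.capture("wrist"); cv2.imwrite("pics/wrist11.png",c["img"])
E
```

```text
t 12.6167 tcp [559.9 118.  120.9] fix [ 51.1  -2.8 120.9] tooly ang 0.8999 j [ 0.19  0.42  1.75  0.    0.98 -0.71] f [-3.8  0.9 12.5] open 0.525
[0.1  0.7  0.05]
```

View pics/wrist11.png

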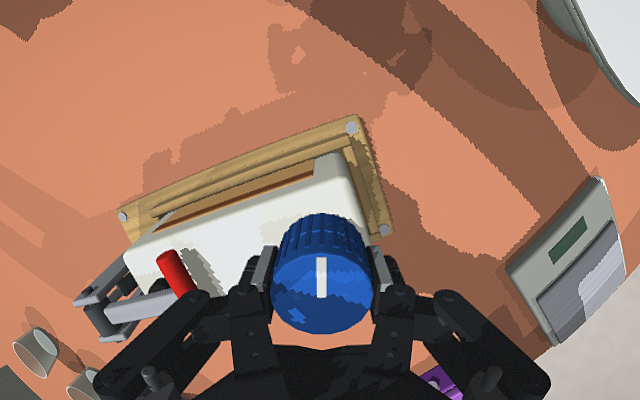

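Request:
play_rows --fingers '[-1,-1,-1,-1,-1,-1,-1]' --pt "0 0 -0.1" --pt "0 0 -0.1" --pt "0 0 -0.1" --pt "0 0 -0.1" --pt "0 0 -0.1" --pt "0 0 0" --pt "0 0 0" --roll '[0,0,0,0,0,0,0]'

```text
time_s: 13.25
tcp_pos: [559.3, 117.2, 133.6]
tool_rot: [0.329, 0.944, -0.0, -0.0]
ft_force: [-0.1, -0.1, -0.4]
opening: 0.526
```

```bash
python3 - <<'E'
from h import *
s,_=st(); print(s["ft_torque"].round(2))
c=robot.capture("wrist"); cv2.imwrite("pics/wrist12.png",c["img"])
E
```

```text
t 13.25 tcp [559.3 117.2 133.6] fix [ 50.1  -2.5 133.6] tooly ang 0.8997 j [ 0.19  0.4   1.73 -0.    1.01 -0.71] f [-0.1 -0.1 -0.4] open 0.526
[ 0.03 -0.07 -0.03]
```

View pics/wrist12.png

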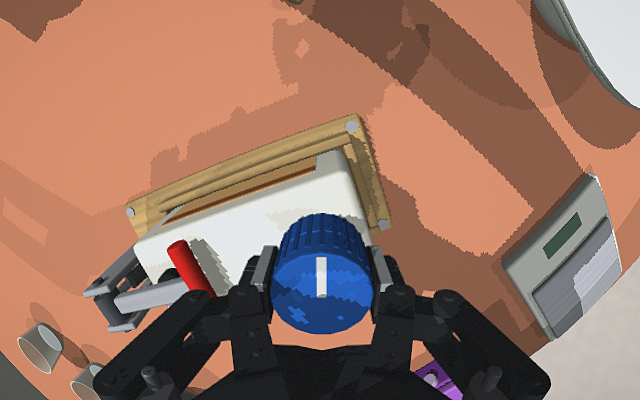

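Request:
play_rows --fingers '[-1,-1,-1,-1,-1,-1,-1,-1,-1,-1,-1,-1,-1,-1,-1]' --pt "0 0 -0.15" --pt "0 0 -0.25" --pt "0 0 -0.3" --pt "0 0 -0.35" --pt "0 0 -0.4" --pt "0 0 -0.4" --pt "0 0 -0.4" --pt "0 0 -0.4" --pt "0 0 -0.3" --pt "0 0 -0.2" --pt "0 0 -0.1" --pt "0 0 0" --pt "0 0 0" --pt "0 0 0" --pt "0 0 0" --roll '[0,0,0,0,0,0,0,0,0,0,0,0,0,0,0]'

```text
time_s: 14.55
tcp_pos: [559.0, 117.4, 230.8]
tool_rot: [0.329, 0.944, -0.0, -0.001]
ft_force: [0.2, -0.7, -0.2]
opening: 0.525
```

```bash
python3 - <<'E'
from h import *
s,_=st(); print(s["ft_torque"].round(2), s["qvel"].round(4))
for n in ("scene","side","wrist"):
    c=robot.capture(n); cv2.imwrite(f"pics/{n}13.png",c["img"])
    if n=="side": cv2.imwrite("pics/side13c.png",cv2.resize(c["img"][120:280,200:400],None,fx=4,fy=3.7,interpolation=cv2.INTER_CUBIC))
    if n=="scene": cv2.imwrite("pics/scene13c.png",cv2.resize(c["img"][120:280,240:440],None,fx=4,fy=3.7,interpolation=cv2.INTER_CUBIC))
E
```

```text
t 14.55 tcp [559.  117.4 230.8] fix [ 50.2  -2.2 230.8] tooly ang 0.8996 j [ 0.19  0.32  1.59  0.    1.23 -0.71] f [ 0.2 -0.7 -0.2] open 0.525
[-0.05 -0.02 -0.01] [ 0.0004 -0.0004 -0.0042 -0.0001  0.0003  0.0017]
```

View pics/scene13c.png

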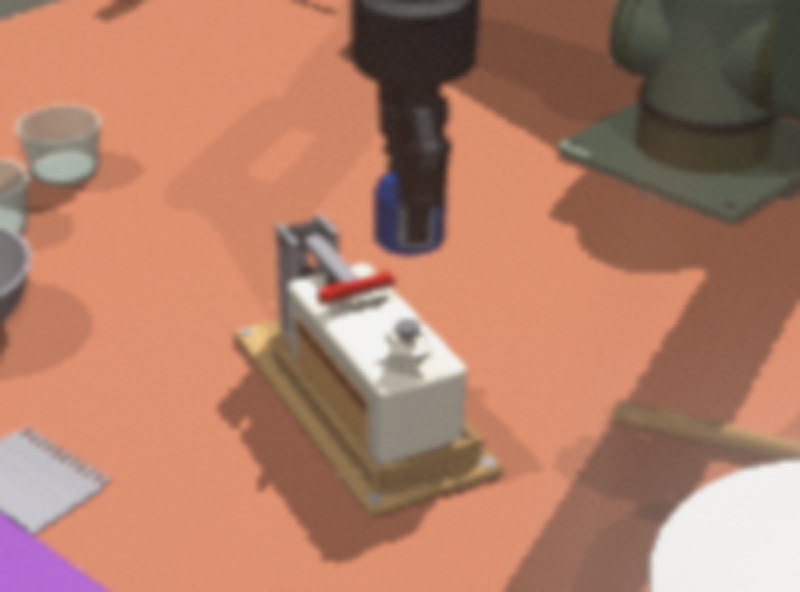

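View pics/side13.png

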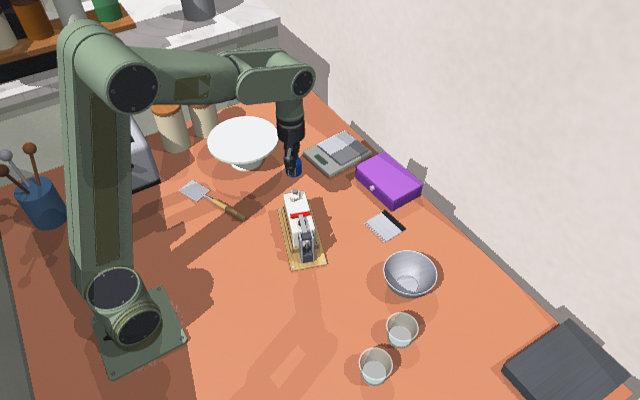

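View pics/wrist13.png

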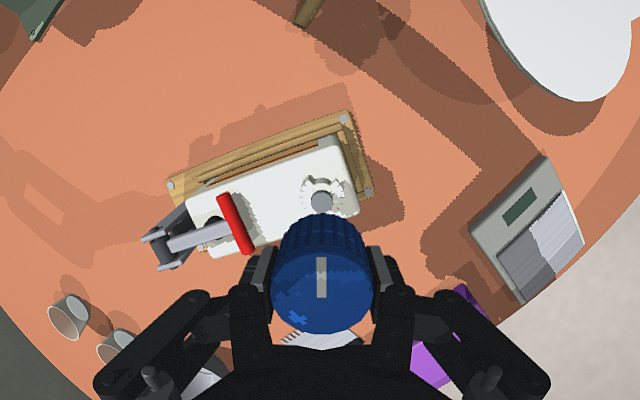

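The cap is in the gripper about 10 cm above its seat. The neck is bare at about (405, 328) in the enlarged scene view. The toggle arm lies level on the jug, and the other things look unmoved.

```bash
python3 - <<'E'
from h import *
st(); print(robot.sign_off())
E
```

```text
t 14.7 tcp [559.2 117.4 231.1] fix [ 50.3  -2.4 231.1] tooly ang 0.8996 j [ 0.19  0.32  1.59  0.    1.23 -0.71] f [ 0.6  0.2 -0.7] open 0.525
the job is handed in; nothing more can be done
None
```

The jug is clamped, the cap is off, and the job was handed in at 14.7 s, with the gripper holding the cap still and upright about 10 cm above where it sat.

- **Clamp:** I pushed the red bar over centre with the closed fingers, with about 6 N read at the wrist between pushes. It snapped down. The wrist camera put the bar about 2 mm from its shut position, and later pictures still show it level on the jug.
- **Cap:** I gripped it at 60 N and pressed it down about 6 mm, with 10.6 to 13.3 N showing while it turned. It turned 70.6° anticlockwise, and the white line stayed in line with the gripper, so it did not slip. It then lifted off with no force left on the wrist.
- **Last checks:** The pictures show the neck bare, the jug in its nest under the clamp, and the other things where they were. Joint speeds were near zero.
- **Disagreements:** My first measurement of the holder was about 3 mm off sideways, and I corrected it with the wrist camera. The holder's base also sits 15 to 20 mm further back than if it were centred under the nest, so I did not rely on its corners. The one force reading of 10.6 N was just under the 11 N that keeps the cap down, so I pressed slightly further and the turn went on normally.

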